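# Swap blood-tube racks to their stations' trays

### The job

Three racks of blood tubes have been put on the wrong stations' trays: rearrange them so that each rack stands on the tray whose mat has the colour of its tube caps, lengthwise and flat on the tray's floor inside the lip, and let go of it. The plain white spare tray is free if you need to park a rack. Keep the racks upright, set them down rather than drop them, and leave the jar, the slide box and the timer where they are.

Things in the scene. Friction and masses are not known exactly. Their poses are not given: they have to be found in the camera images.
- rack_purple_mid (a point): rack of five tubes with purple caps: light grey block 110 (its x) x 28 (its y) mm, flat sides 62 mm high, 0.15 kg; a row of caps, 16 mm across, rises from its top to 80 mm. This point: its centre, 40 mm above its underside; z up. Grip it across its width, best 8 to 16 mm above this point, so that the caps stay clear of the gripper's body. Its ends are alike: either way round will do.
- rack_green_mid (a point): rack of five tubes with green caps: light grey block 110 (its x) x 28 (its y) mm, flat sides 62 mm high, 0.15 kg; a row of caps, 16 mm across, rises from its top to 80 mm. This point: its centre, 40 mm above its underside; z up. Grip it across its width, best 8 to 16 mm above this point, so that the caps stay clear of the gripper's body. Its ends are alike: either way round will do.
- rack_yellow_mid (a point): rack of five tubes with yellow caps: light grey block 110 (its x) x 28 (its y) mm, flat sides 62 mm high, 0.15 kg; a row of caps, 16 mm across, rises from its top to 80 mm. This point: its centre, 40 mm above its underside; z up. Grip it across its width, best 8 to 16 mm above this point, so that the caps stay clear of the gripper's body. Its ends are alike: either way round will do.
- tray_purple: haematology tray, fixed, white with a purple mat inside and a purple label at both ends. Inside 138 (its x) x 56 (its y) mm, floor 4 mm above the bench, lips up to 10 mm; outside 146 x 64 mm, 180 mm long with the label holders. Origin: centre of its underside, at bench height; z up. A rack stands in it lengthwise, along x.
- tray_green: emergency tray, fixed, white with a green mat inside and a green label at both ends. Inside 138 (its x) x 56 (its y) mm, floor 4 mm above the bench, lips up to 10 mm; outside 146 x 64 mm, 180 mm long with the label holders. Origin: centre of its underside, at bench height; z up. A rack stands in it lengthwise, along x.
- tray_yellow: chemistry tray, fixed, white with a yellow mat inside and a yellow label at both ends. Inside 138 (its x) x 56 (its y) mm, floor 4 mm above the bench, lips up to 10 mm; outside 146 x 64 mm, 180 mm long with the label holders. Origin: centre of its underside, at bench height; z up. A rack stands in it lengthwise, along x.
- tray_spare: spare tray, the same in size and axes as the others and fixed too, with a plain white mat and labels; no rack stands on it at the start. Origin: centre of its underside, at bench height.
- jar: bystander: white jar with a blue lid, 60 mm across, 75 mm high, beyond the trays. Origin: centre of its underside.
- slide_box: bystander: blue slide box 45 x 85 x 32 mm, beyond the trays. Origin: centre of its underside.
- timer: bystander: white bench timer with a small display, 65 x 70 x 22 mm, beyond the trays. Origin: centre of its underside.
Not all that is in view belongs to the job. What is shaped like the tray_yellow but red is not meant. What is shaped like the part that bears rack_purple_mid but red is not meant.

How it is judged (in metres and radians):
At the end, for the whole second after the job is handed in: Each rack stands in the tray of its cap colour: centres within 20 mm in plan, along the tray's length within 17 degrees (either way round), upright within 3.4 degrees, its centre below 47 mm (so on the floor and not on the lip) and at rest (horizontal distance between rack_purple_mid and tray_purple below 0.02 m and angle between the x axis of rack_purple_mid and the x axis of tray_purple, either way round below 0.3 rad and angle between each of rack_purple_mid, rack_green_mid, rack_yellow_mid's own z axis and vertical below 0.06 rad and height (world z) of each of rack_purple_mid, rack_green_mid, rack_yellow_mid below 0.047 m and linear speed of each of rack_purple, rack_green, rack_yellow below 0.02 m/s and horizontal distance between rack_green_mid and tray_green below 0.02 m and angle between the x axis of rack_green_mid and the x axis of tray_green, either way round below 0.3 rad and horizontal distance between rack_yellow_mid and tray_yellow below 0.02 m and angle between the x axis of rack_yellow_mid and the x axis of tray_yellow, either way round below 0.3 rad); the robot touches nothing.
It fails at once if a rack tips over (leans more than 34 degrees) (angle between any of rack_purple_mid, rack_green_mid, rack_yellow_mid's own z axis and vertical above 0.6 rad).
It fails at once if a rack is dropped or knocked: moves faster than 0.6 m/s while not held ((contact force between the fingers and rack_purple below 0.2 N and linear speed of rack_purple above 0.6 m/s) or (contact force between the fingers and rack_green below 0.2 N and linear speed of rack_green above 0.6 m/s) or (contact force between the fingers and rack_yellow below 0.2 N and linear speed of rack_yellow above 0.6 m/s)).
It fails at once if the jar, the slide box or the timer is moved by more than 20 mm (distance of any of jar, slide_box, timer from where it was at the start of the episode above 0.02 m).
It also fails if it takes over 107 s, if anything falls off the work surface, if the arm or the gripper's body presses on something with over 40 N, if the wrist force passes 120 N, or if a joint passes its speed limit or range.

### The arm

A 6-joint arm with a two-finger parallel gripper is mounted at the origin on the work surface. World frame = base frame: x ahead of the robot, y to its left, z up, the work surface at z = 0. Lengths are in mm, angles in rad, forces in N, time in s.
With the tool pointing down it reaches from about 300 to 775 mm from the base axis. Payload 14.6 kg.
Tool frame: the origin (TCP) lies at the very end of the fingers, on their centre line; the grasp point (between the pads) lies 19 mm behind it; z points along the fingers, y is the line along which they close (so a half turn about z gives the same grasp; the last joint's range is limited). The gripper opens to 94 mm and grips with 3 to 60 N. Pads are 16 mm wide; open, the fingers measure 119 mm over their backs; the gripper's body (75 mm by 177 mm) begins 78 mm behind the grasp point.
Start: joints at [1.035, 0.3, 1.521, -0, 1.321, -0.067], TCP at [248.495, 490.652, 205.446] pointing down, gripper open.
Joint ranges: [-3.03, 3.03], [-0.79, 2.21], [0.23, 2.52], [-1.04, 4.18], [0, 3.07], [-2.55, 2.55]. Speed limits (rad/s): [2.22, 2.22, 2.57, 3.14, 3.14, 3.14].

### API

Orientations are given as [roll, pitch, yaw] about the fixed x, y, z axes, in that order (R = Rz(yaw) Ry(pitch) Rx(roll)).
In Python, from cell import manip gives the robot as it stands. The module is installed in compiled form; this text tells all that it offers.
- The arm moves only by the shell command python3 -m inch 'ROWS' [FORCE]. ROWS is JSON, a list of rows, each an object of numbers: "gripper": the opening, from 0 (shut) to 1 (fully open); "dx", "dy", "dz": the shift along the world's x, y, z in m; "wx", "wy", "wz": the turn, a rotation vector about the world's x, y, z in degrees. A call has exactly 5 rows; each row is the pose to reach, as a shift and turn from the pose commanded when the call began; what a row does not reach only later rows make up. A row lasts 1/12 s, in which the tool goes at most 41.7 mm and 7.16 degrees, less where a joint would pass 70% of its speed; a pose out of reach is approached as far as the arm can. A call with a gripper value outside its range is refused whole. The fingers move at their own pace and stop on an object; FORCE is the grip in N (left out, the last holds). Time passes only in rows, so rows that repeat a pose let the fingers close, or fill a call up. It gives the time, the measured TCP pose, the force, the opening and the grip force at its end, in the units of the state.
- manip.read_state(): the state, without advancing time (a new reading comes with each control period).
- manip.camera(name): name is "scene" or "top" or "wrist"; returns the picture (420x560x3 uint8, blue, green, red); there is no depth.
- manip.camera_info(name): a dict with "camera_matrix" (3x3 intrinsics, pixels), "R" (3x3) and "t" (3): a world point X has camera coordinates R X + t; the wrist camera has in their place "tool_from_camera" (4x4, takes a point from camera to tool coordinates, whose origin is the TCP and whose axes are the flange's). Camera axes: x right, y down, z forward; pixel columns grow to the right and rows downward; lengths in mm; the calibration is good to about 2 mm. A picture is of the moment at which its call begins: read the wrist's pose just before it. camera_info takes no time and is no camera call.
- manip.sign_off(): hands the job in; it is judged then, once.
The state is a dict: "clock": time; "joints": joint angles; "qd": joint speeds; "effort": joint torques, N m; "eef_pos": TCP position; "eef_rot": TCP orientation; "wrist_force": force on the tool from outside, world axes, zero at the start; "moment": the same for the moment, N m; "finger_gap": finger opening in mm; "finger_force": force on a finger pad.
Only numpy, scipy, OpenCV 4.12 (cv2) and the standard library are available. Lean on these libraries where they do the work, as an engineer would, in place of code of your own. Each camera call takes 0.05 s, during which the arm holds its last target. There are 200 camera calls.

## Working session

There is one attempt and no reset: what is moved stays moved. The work goes in short steps, Python scripts to look and compute and a shell command to move; the robot and the scene stay as the last step left them, time stands still between calls to the robot, and variables do not carry over. Pictures are saved under pics/ and viewed, at most 14 in all, crops included, and the job is handed in when it is done.

```bash
mkdir -p pics; python3 - <<'E'
from cell import manip
import cv2
for n in("top","scene"):
    cv2.imwrite(f"pics/{n}0.png",manip.camera(n)); i=manip.camera_info(n); print(n,i)
print(manip.read_state())
E
```

```text
top {'camera_matrix': array([[454.79715026,   0.        , 278.66698813],
       [  0.        , 454.79715026, 209.45653708],
       [  0.        ,   0.        ,   1.        ]]), 'R': array([[-0.00705944, -0.99996566,  0.00434015],
       [-0.99607957,  0.00664914, -0.08821156],
       [ 0.08817968, -0.00494586, -0.99609231]]), 't': array([  72.98445428,  630.30852662, 1304.65829604])}
scene {'camera_matrix': array([[396.57199131,   0.        , 280.39311574],
       [  0.        , 396.57199131, 211.78480776],
       [  0.        ,   0.        ,   1.        ]]), 'R': array([[-0.02902742,  0.99940791,  0.0184725 ],
       [ 0.67488933,  0.03322735, -0.73717049],
       [-0.73734781, -0.00893126, -0.67545424]]), 't': array([ -56.81186573, -398.87674743, 1481.39790117])}
{'clock': 0.1, 'joints': array([ 1.03540584e+00,  3.00382207e-01,  1.52151429e+00, -3.43109062e-05,
        1.32069231e+00, -6.65835306e-02]), 'qd': array([ 0.00103725, -0.00035207, -0.00298733, -0.00017184, -0.00128297,
        0.0001241 ]), 'effort': array([ 1.95813154e-03, -5.32646799e+01, -3.53282726e+01,  7.09909969e-02,
        2.35158240e-02, -1.51103832e-04]), 'eef_pos': array([248.38612949, 490.45795522, 204.96334266]), 'eef_rot': array([-3.14059650e+00, -3.31170251e-05,  2.67279419e+00]), 'wrist_force': array([-0.30811533,  0.30406664,  0.47355266]), 'moment': array([0.00522936, 0.02812192, 0.00608933]), 'finger_force': 0.0, 'finger_gap': 94.13480267642855}
```

View pics/top0.png

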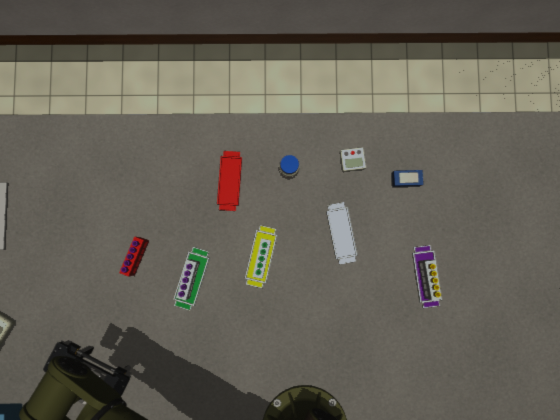

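View pics/scene0.png

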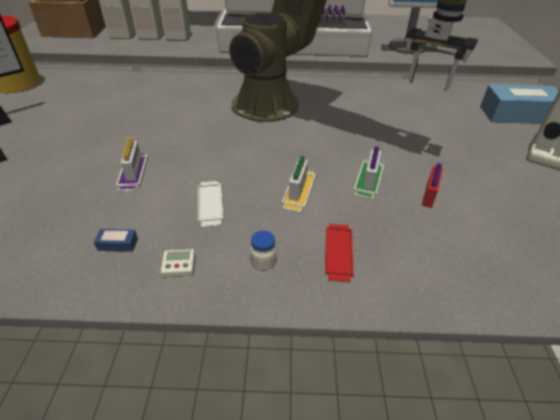

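The top view shows the green tray at (190,279) holding the purple rack, the yellow tray at (261,256) holding the green rack, and the purple tray at (428,276) holding the yellow rack. The spare tray is empty at (342,233). The red tray (230,181) and red rack (134,256) are decoys. I'll enlarge crops to get exact positions.

```bash
python3 - <<'E'
import cv2,numpy as np
a=cv2.imread("pics/top0.png")
def c(x0,y0,w,h,k): 
    return cv2.resize(a[y0:y0+h,x0:x0+w],None,fx=k,fy=k,interpolation=cv2.INTER_CUBIC)
o=np.hstack([c(165,220,120,95,4),c(405,240,40,70,380/70)[:380,:210]])
cv2.imwrite("pics/crop.png",o);print(o.shape)
E
```

```text
(380, 690, 3)
```

View pics/crop.png

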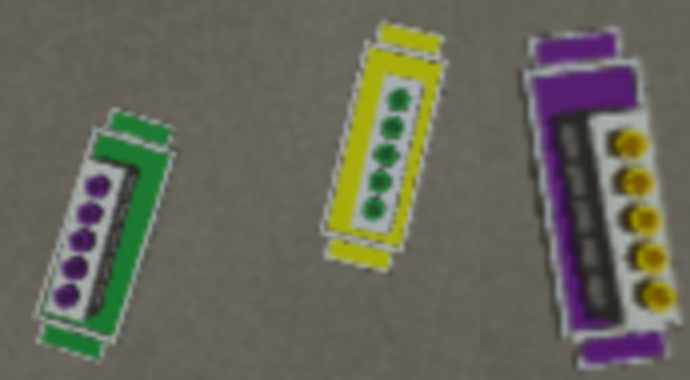

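```bash
cat > h.py <<'E'
from cell import manip
import numpy as np, cv2
from scipy.spatial.transform import Rotation as Ro
def ray(name,px,z,pose=None):
    i=manip.camera_info(name);d=np.linalg.solve(i["camera_matrix"],[px[0],px[1],1.])
    if name=="wrist":
        T=np.eye(4);T[:3,:3]=Ro.from_euler("xyz",pose[1]).as_matrix();T[:3,3]=pose[0]
        M=T@i["tool_from_camera"];o=M[:3,3];d=M[:3,:3]@d
    else: o=-i["R"].T@i["t"];d=i["R"].T@d
    return o+d*(z-o[2])/d[2]
def seg(n,lab,a,b,z,pose=None):
    A=ray(n,a,z,pose);B=ray(n,b,z,pose);v=B-A
    ang=np.degrees(np.arctan2(v[1],v[0]));ang=(ang+90)%180-90
    print(lab,"mid",((A+B)/2).round(1)[:2],"len",np.linalg.norm(v).round(1),"ang",ang.round(1),"r",np.linalg.norm(((A+B)/2)[:2]).round())
E
python3 - <<'E'
from h import *
f=lambda x,y:((x+.5)/4+165-.5,(y+.5)/4+220-.5)
k=380/70
g=lambda x,y:((x+.5)/k+405-.5,(y+.5)/k+240-.5)
seg("top","T green",f(143.5,117),f(69.5,352),6)
seg("top","T yellow",f(412,28.5),f(356.5,265),6)
seg("top","T purple",g(94,33.5),g(144,362.5),6)
seg("top","R purple",f(98,186),f(66,296),80)
seg("top","R green",f(400,99),f(373,209),80)
seg("top","R yellow",g(151,143),g(179,297),80)
a=cv2.imread("pics/top0.png")[195:270,320:365]
m=(a.min(2)>150).astype(np.uint8);print(m.sum())
(cx,cy),(w,h),t=r=cv2.minAreaRect(cv2.findNonZero(m));b=cv2.boxPoints(r);b=b[np.argsort(b[:,1])]+[320,195];print(r)
seg("top","T spare",b[:2].mean(0),b[2:].mean(0),6)
print(manip.camera_info("wrist")["tool_from_camera"])
s=manip.read_state();
E
```

```text
T green mid [432.2 326.5] len 178.4 ang -17.1 r 542.0
T yellow mid [494.8 122.4] len 178.1 ang -13.5 r 510.0
T purple mid [ 433.5 -365.2] len 178.2 ang 6.7 r 567.0
R purple mid [431.9 329.7] len 78.3 ang -15.8 r 543.0
R green mid [490.4 118.4] len 78.5 ang -14.1 r 505.0
R yellow mid [ 426.2 -364.2] len 79.0 ang 8.3 r 561.0
1032
((21.44230842590332, 37.71154022216797), (60.01153564453125, 19.807729721069336), 78.69007110595703)
T spare mid [ 562.7 -117.1] len 177.5 ang 10.2 r 575.0
[[-7.35669989e-04 -9.59309596e-01 -2.82355375e-01  8.26625300e+01]
 [ 9.99997278e-01 -8.05336082e-05 -2.33185333e-03 -1.20113715e+00]
 [ 2.21423018e-03 -2.82356322e-01  9.59307044e-01 -1.79359448e+02]
 [ 0.00000000e+00  0.00000000e+00  0.00000000e+00  1.00000000e+00]]
```

```bash
python3 -m inch '[{"dx":0.03,"dy":-0.026,"wz":2.5,"gripper":1},{"dx":0.06,"dy":-0.053,"wz":5},{"dx":0.09,"dy":-0.08,"wz":8},{"dx":0.12,"dy":-0.106,"wz":11},{"dx":0.15,"dy":-0.13,"wz":11}]' 20
python3 -m inch '[{"dx":0.02,"dy":-0.018},{"dx":0.033,"dy":-0.03},{"dx":0.033,"dy":-0.03},{"dx":0.033,"dy":-0.03},{"dx":0.033,"dy":-0.03}]'
python3 - <<'E'
from h import *
s=manip.read_state();print(s["eef_pos"],s["eef_rot"],s["clock"])
cv2.imwrite("pics/w1.png",manip.camera("wrist"))
E
```

```text
[248.38612949 490.45795522 204.96334266] [-3.14059650e+00 -3.31170251e-05  2.67279419e+00] 0.1validation failed for argument at $[0]...
validation failed for argument at $[0]...
```

View pics/w1.png

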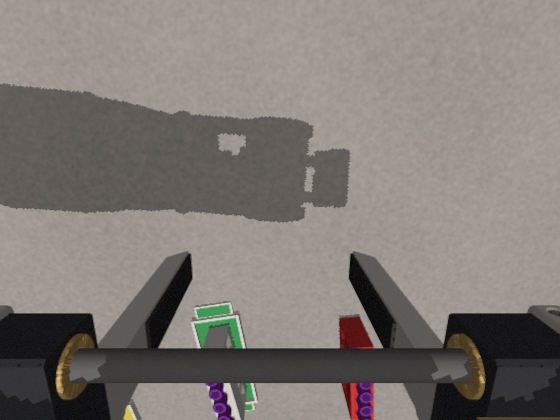

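The move was refused, so the picture only shows the start pose, with the green tray at lower left. I'll retry with every key in each row.

```bash
python3 -m inch '[{"gripper":1,"dx":0.03,"dy":-0.026,"dz":0,"wx":0,"wy":0,"wz":2.5},{"gripper":1,"dx":0.06,"dy":-0.053,"dz":0,"wx":0,"wy":0,"wz":5},{"gripper":1,"dx":0.09,"dy":-0.08,"dz":0,"wx":0,"wy":0,"wz":8},{"gripper":1,"dx":0.12,"dy":-0.106,"dz":0,"wx":0,"wy":0,"wz":11},{"gripper":1,"dx":0.15,"dy":-0.13,"dz":0,"wx":0,"wy":0,"wz":11}]' 20
```

```text
clock: 0.57
eef_pos: [399.5, 359.0, 205.4]
eef_rot: [-3.141, -0.0, 2.868]
wrist_force: [0.0, 1.6, -1.0]
finger_gap: 94.0
finger_force: 0.0
```

```bash
python3 -m inch '[{"gripper":1,"dx":0.02,"dy":-0.018,"dz":0,"wx":0,"wy":0,"wz":0},{"gripper":1,"dx":0.033,"dy":-0.03,"dz":0,"wx":0,"wy":0,"wz":0},{"gripper":1,"dx":0.033,"dy":-0.03,"dz":0,"wx":0,"wy":0,"wz":0},{"gripper":1,"dx":0.033,"dy":-0.03,"dz":0,"wx":0,"wy":0,"wz":0},{"gripper":1,"dx":0.033,"dy":-0.03,"dz":0,"wx":0,"wy":0,"wz":0}]'
python3 - <<'E'
from h import *
s=manip.read_state();print(s["eef_pos"],s["eef_rot"],s["clock"])
cv2.imwrite("pics/w2.png",manip.camera("wrist"))
E
```

```text
clock: 0.98
eef_pos: [430.9, 331.1, 205.3]
eef_rot: [-3.141, -0.0, 2.865]
wrist_force: [-0.5, -0.0, 0.6]
finger_gap: 93.8
finger_force: 0.0
[430.93639903 331.10382282 205.29311718] [-3.14140633e+00 -3.55535506e-04  2.86506570e+00] 0.9833
```

View pics/w2.png

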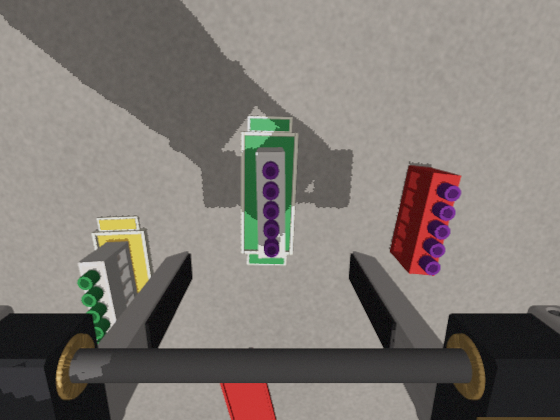

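The wrist view shows the purple caps from (271,170) to (271,246). The green tray's label ends are at (270,117) and (267,264).

```bash
python3 - <<'E'
from h import *
p=([430.9,331.1,205.3],[-3.1414,-.0004,2.8651])
seg("wrist","R purple",(271,170),(271,246),83,p)
seg("wrist","T green",(269.7,117),(267.5,264),6,p)
E
```

```text
R purple mid [428.  330.8] len 74.9 ang -15.8 r 541.0
T green mid [430.4 327.1] len 176.9 ang -16.8 r 541.0
```

```bash
python3 -m inch '[{"gripper":1,"dx":-0.001,"dy":-0.001,"dz":-0.035,"wx":0,"wy":0,"wz":0},{"gripper":1,"dx":-0.001,"dy":-0.001,"dz":-0.075,"wx":0,"wy":0,"wz":0},{"gripper":1,"dx":-0.001,"dy":-0.001,"dz":-0.115,"wx":0,"wy":0,"wz":0},{"gripper":1,"dx":-0.001,"dy":-0.001,"dz":-0.15,"wx":0,"wy":0,"wz":0},{"gripper":1,"dx":-0.001,"dy":-0.001,"dz":-0.168,"wx":0,"wy":0,"wz":0}]'
python3 -m inch '[{"gripper":0.5,"dx":0,"dy":0,"dz":0,"wx":0,"wy":0,"wz":0},{"gripper":0.4,"dx":0,"dy":0,"dz":0,"wx":0,"wy":0,"wz":0},{"gripper":0.2,"dx":0,"dy":0,"dz":0,"wx":0,"wy":0,"wz":0},{"gripper":0.2,"dx":0,"dy":0,"dz":0,"wx":0,"wy":0,"wz":0},{"gripper":0.2,"dx":0,"dy":0,"dz":0,"wx":0,"wy":0,"wz":0}]' 25
python3 -m inch '[{"gripper":0.1,"dx":0,"dy":0,"dz":0,"wx":0,"wy":0,"wz":0},{"gripper":0,"dx":0,"dy":0,"dz":0,"wx":0,"wy":0,"wz":0},{"gripper":0,"dx":0,"dy":0,"dz":0,"wx":0,"wy":0,"wz":0},{"gripper":0,"dx":0,"dy":0,"dz":0,"wx":0,"wy":0,"wz":0},{"gripper":0,"dx":0,"dy":0,"dz":0,"wx":0,"wy":0,"wz":0}]' 25
```

```text
clock: 1.45
eef_pos: [428.0, 329.5, 33.5]
eef_rot: [-3.138, -0.003, 2.866]
wrist_force: [-0.2, -0.1, -1.1]
finger_gap: 93.8
finger_force: 0.0
clock: 1.87
eef_pos: [431.1, 330.2, 39.0]
eef_rot: [3.14, 0.002, 2.865]
wrist_force: [0.4, 0.6, -0.6]
finger_gap: 63.9
finger_force: 0.0
clock: 2.28
eef_pos: [430.5, 329.6, 37.5]
eef_rot: [3.142, -0.0, 2.865]
wrist_force: [0.7, 1.2, 0.9]
finger_gap: 30.6
finger_force: 0.6
```

```bash
python3 -m inch '[{"gripper":0,"dx":0,"dy":0,"dz":0,"wx":0,"wy":0,"wz":0},{"gripper":0,"dx":0,"dy":0,"dz":0,"wx":0,"wy":0,"wz":0},{"gripper":0,"dx":0,"dy":0,"dz":0,"wx":0,"wy":0,"wz":0},{"gripper":0,"dx":0,"dy":0,"dz":0.005,"wx":0,"wy":0,"wz":0},{"gripper":0,"dx":0,"dy":0,"dz":0.015,"wx":0,"wy":0,"wz":0}]' 25
python3 -m inch '[{"gripper":0,"dx":0,"dy":0,"dz":0.02,"wx":0,"wy":0,"wz":0},{"gripper":0,"dx":0,"dy":0,"dz":0.05,"wx":0,"wy":0,"wz":0},{"gripper":0,"dx":0,"dy":0,"dz":0.085,"wx":0,"wy":0,"wz":0},{"gripper":0,"dx":0,"dy":0,"dz":0.115,"wx":0,"wy":0,"wz":0},{"gripper":0,"dx":0,"dy":0,"dz":0.14,"wx":0,"wy":0,"wz":0}]' 25
```

```text
clock: 2.7
eef_pos: [429.8, 329.2, 51.9]
eef_rot: [-3.14, -0.002, 2.865]
wrist_force: [-0.6, -0.7, -1.2]
finger_gap: 27.7
finger_force: 25.0
clock: 3.12
eef_pos: [430.5, 329.7, 195.8]
eef_rot: [3.14, 0.001, 2.865]
wrist_force: [0.1, -0.2, -1.3]
finger_gap: 27.9
finger_force: 25.0
```

```bash

python3 -m inch '[{"gripper":0,"dx":0.005,"dy":-0.017,"dz":0,"wx":0,"wy":0,"wz":1},{"gripper":0,"dx":0.013,"dy":-0.043,"dz":0,"wx":0,"wy":0,"wz":2.5},{"gripper":0,"dx":0.021,"dy":-0.07,"dz":0,"wx":0,"wy":0,"wz":4},{"gripper":0,"dx":0.029,"dy":-0.098,"dz":0,"wx":0,"wy":0,"wz":5.5},{"gripper":0,"dx":0.037,"dy":-0.126,"dz":0,"wx":0,"wy":0,"wz":7}]' 
python3 -m inch '[{"gripper":0,"dx":0.008,"dy":-0.028,"dz":0,"wx":0,"wy":0,"wz":1.5},{"gripper":0,"dx":0.016,"dy":-0.056,"dz":0,"wx":0,"wy":0,"wz":3},{"gripper":0,"dx":0.024,"dy":-0.084,"dz":0,"wx":0,"wy":0,"wz":4.5},{"gripper":0,"dx":0.033,"dy":-0.112,"dz":0,"wx":0,"wy":0,"wz":6},{"gripper":0,"dx":0.041,"dy":-0.14,"dz":0,"wx":0,"wy":0,"wz":8}]' 
python3 -m inch '[{"gripper":0,"dx":0.008,"dy":-0.028,"dz":0,"wx":0,"wy":0,"wz":2},{"gripper":0,"dx":0.016,"dy":-0.056,"dz":0,"wx":0,"wy":0,"wz":4},{"gripper":0,"dx":0.024,"dy":-0.084,"dz":0,"wx":0,"wy":0,"wz":6},{"gripper":0,"dx":0.033,"dy":-0.112,"dz":0,"wx":0,"wy":0,"wz":8},{"gripper":0,"dx":0.041,"dy":-0.14,"dz":0,"wx":0,"wy":0,"wz":10}]'
python3 -m inch '[{"gripper":0,"dx":0.006,"dy":-0.02,"dz":0,"wx":0,"wy":0,"wz":0.5},{"gripper":0,"dx":0.012,"dy":-0.036,"dz":0,"wx":0,"wy":0,"wz":1},{"gripper":0,"dx":0.0135,"dy":-0.041,"dz":0,"wx":0,"wy":0,"wz":1},{"gripper":0,"dx":0.0135,"dy":-0.041,"dz":0,"wx":0,"wy":0,"wz":1},{"gripper":0,"dx":0.0135,"dy":-0.041,"dz":0,"wx":0,"wy":0,"wz":1}]'
python3 - <<'E'
from h import *
s=manip.read_state();print(s["eef_pos"],s["eef_rot"],s["clock"],s["joints"])
cv2.imwrite("pics/w3.png",manip.camera("wrist"))
E
```

```text
clock: 3.53
eef_pos: [467.5, 202.4, 193.3]
eef_rot: [3.141, 0.001, 2.989]
wrist_force: [0.4, -0.2, -0.6]
finger_gap: 27.9
finger_force: 25.0
clock: 3.95
eef_pos: [508.6, 62.2, 193.4]
eef_rot: [-3.142, 0.001, 3.128]
wrist_force: [-0.0, 0.5, -1.0]
finger_gap: 28.0
finger_force: 25.0
clock: 4.37
eef_pos: [549.6, -77.8, 193.4]
eef_rot: [-3.141, 0.001, -2.98]
wrist_force: [0.7, -0.6, -1.1]
finger_gap: 28.0
finger_force: 25.0
clock: 4.78
eef_pos: [562.7, -116.7, 192.7]
eef_rot: [3.141, -0.0, -2.965]
wrist_force: [0.5, 0.6, -1.1]
finger_gap: 28.0
finger_force: 25.0
[ 562.73331757 -116.73272567  192.69707784] [ 3.14134393e+00 -8.62950365e-05 -2.96490998e+00] 4.7833 [-2.68353377e-01  3.65149851e-01  1.46453670e+00  1.93798209e-04
  1.31209107e+00 -2.01588197e+00]
```

View pics/w3.png

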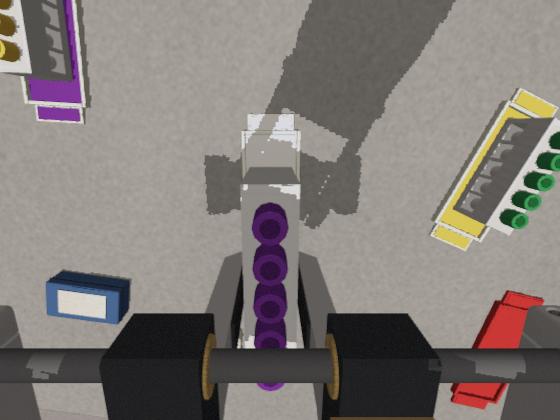

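The rack hangs aligned over the spare tray, whose near label edge is at (271,114).

```bash
python3 - <<'E'
from h import *
p=([562.7,-116.7,192.7],[3.14134,0,-2.9649])
A=ray("wrist",(271,114),6,p);u=np.array([np.cos(-2.9649),np.sin(-2.9649)])
B=ray("wrist",(270,225),193+9+34.5,p) # unused rough
print(A, "tray centre",A[:2]-89*u)
# rack first cap top: z = TCP-37.5+84
z=192.7-37.5+84
C=ray("wrist",(270,222),z,p);print("cap1",C,"rack centre",C[:2]-40*u)
E
```

```text
[ 472.78397935 -133.32867867    6.        ] tray centre [ 560.39828705 -117.68473141]
cap1 [ 521.03055759 -125.40403345  239.2       ] rack centre [ 560.40777454 -118.37304591]
```

```bash

python3 -m inch '[{"gripper":0,"dx":0,"dy":0,"dz":-0.02,"wx":0,"wy":0,"wz":0},{"gripper":0,"dx":0,"dy":0,"dz":-0.05,"wx":0,"wy":0,"wz":0},{"gripper":0,"dx":0,"dy":0,"dz":-0.08,"wx":0,"wy":0,"wz":0},{"gripper":0,"dx":0,"dy":0,"dz":-0.11,"wx":0,"wy":0,"wz":0},{"gripper":0,"dx":0,"dy":0,"dz":-0.13,"wx":0,"wy":0,"wz":0}]'
python3 -m inch '[{"gripper":0,"dx":0,"dy":0,"dz":-0.01,"wx":0,"wy":0,"wz":0},{"gripper":0,"dx":0,"dy":0,"dz":-0.016,"wx":0,"wy":0,"wz":0},{"gripper":0,"dx":0,"dy":0,"dz":-0.02,"wx":0,"wy":0,"wz":0},{"gripper":0,"dx":0,"dy":0,"dz":-0.023,"wx":0,"wy":0,"wz":0},{"gripper":0,"dx":0,"dy":0,"dz":-0.0245,"wx":0,"wy":0,"wz":0}]'
```

```text
clock: 5.25
eef_pos: [561.9, -115.9, 60.1]
eef_rot: [3.141, -0.002, -2.963]
wrist_force: [1.1, 0.2, -1.7]
finger_gap: 27.9
finger_force: 25.0
clock: 5.67
eef_pos: [563.5, -117.3, 38.7]
eef_rot: [-3.141, 0.001, -2.964]
wrist_force: [0.1, 0.0, -1.5]
finger_gap: 27.7
finger_force: 25.0
```

```bash

python3 -m inch '[{"gripper":0,"dx":0,"dy":0,"dz":-0.001,"wx":0,"wy":0,"wz":0},{"gripper":0,"dx":0,"dy":0,"dz":-0.001,"wx":0,"wy":0,"wz":0},{"gripper":0.35,"dx":0,"dy":0,"dz":-0.001,"wx":0,"wy":0,"wz":0},{"gripper":0.4,"dx":0,"dy":0,"dz":-0.001,"wx":0,"wy":0,"wz":0},{"gripper":0.6,"dx":0,"dy":0,"dz":-0.001,"wx":0,"wy":0,"wz":0}]'
python3 -m inch '[{"gripper":1,"dx":0,"dy":0,"dz":0,"wx":0,"wy":0,"wz":0},{"gripper":1,"dx":0,"dy":0,"dz":0,"wx":0,"wy":0,"wz":0},{"gripper":1,"dx":0,"dy":0,"dz":0.02,"wx":0,"wy":0,"wz":0},{"gripper":1,"dx":0,"dy":0,"dz":0.055,"wx":0,"wy":0,"wz":0},{"gripper":1,"dx":0,"dy":0,"dz":0.09,"wx":0,"wy":0,"wz":0}]'
```

```text
clock: 6.08
eef_pos: [563.1, -117.4, 37.2]
eef_rot: [-3.141, 0.0, -2.965]
wrist_force: [-0.0, -0.3, 0.5]
finger_gap: 41.4
finger_force: 0.0
clock: 6.5
eef_pos: [562.3, -117.2, 127.3]
eef_rot: [3.141, -0.002, -2.965]
wrist_force: [0.3, 0.0, -0.0]
finger_gap: 74.2
finger_force: 0.0
```

```bash

python3 -m inch '[{"gripper":1,"dx":0,"dy":0,"dz":0.035,"wx":0,"wy":0,"wz":0},{"gripper":1,"dx":-0.006,"dy":0.02,"dz":0.065,"wx":0,"wy":0,"wz":-2},{"gripper":1,"dx":-0.016,"dy":0.052,"dz":0.075,"wx":0,"wy":0,"wz":-6},{"gripper":1,"dx":-0.026,"dy":0.085,"dz":0.075,"wx":0,"wy":0,"wz":-10},{"gripper":1,"dx":-0.036,"dy":0.12,"dz":0.075,"wx":0,"wy":0,"wz":-14}]'
python3 -m inch '[{"gripper":1,"dx":-0.01,"dy":0.035,"dz":0,"wx":0,"wy":0,"wz":-4},{"gripper":1,"dx":-0.02,"dy":0.07,"dz":0,"wx":0,"wy":0,"wz":-8},{"gripper":1,"dx":-0.03,"dy":0.1,"dz":0,"wx":0,"wy":0,"wz":-10},{"gripper":1,"dx":-0.037,"dy":0.117,"dz":0,"wx":0,"wy":0,"wz":-10},{"gripper":1,"dx":-0.037,"dy":0.117,"dz":0,"wx":0,"wy":0,"wz":-10}]'
python3 -m inch '[{"gripper":1,"dx":0,"dy":0,"dz":0,"wx":0,"wy":0,"wz":0},{"gripper":1,"dx":0,"dy":0,"dz":0,"wx":0,"wy":0,"wz":0},{"gripper":1,"dx":0,"dy":0,"dz":0,"wx":0,"wy":0,"wz":0},{"gripper":1,"dx":0,"dy":0,"dz":0,"wx":0,"wy":0,"wz":0},{"gripper":1,"dx":0,"dy":0,"dz":0,"wx":0,"wy":0,"wz":0}]'
python3 - <<'E'
from h import *
s=manip.read_state();print(s["eef_pos"],s["eef_rot"],s["clock"])
cv2.imwrite("pics/w4.png",manip.camera("wrist"))
E
```

```text
clock: 6.92
eef_pos: [526.6, 3.5, 202.9]
eef_rot: [-3.142, 0.002, 3.07]
wrist_force: [0.9, 0.0, -0.1]
finger_gap: 93.9
finger_force: 0.0
clock: 7.33
eef_pos: [488.9, 122.4, 202.2]
eef_rot: [3.141, -0.0, 2.903]
wrist_force: [0.9, -0.9, -0.5]
finger_gap: 93.9
finger_force: 0.0
clock: 7.75
eef_pos: [490.2, 118.9, 201.9]
eef_rot: [-3.142, -0.0, 2.899]
wrist_force: [0.2, -0.1, -0.8]
finger_gap: 94.1
finger_force: 0.0
[490.23706764 118.92406011 201.86542529] [-3.14150366e+00 -1.04786040e-04  2.89854548e+00] 7.75
```

View pics/w4.png

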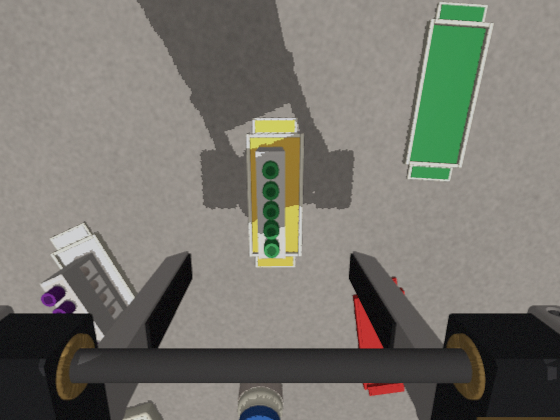

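Green caps run from (271,170) to (271,248), centred under the gripper. The yellow tray's ends are at (275,118) and (276,266).

```bash
python3 - <<'E'
from h import *
p=([490.2,118.9,201.9],[-3.1415,0,2.8985])
seg("wrist","R green",(271,170),(271,248),83,p)
seg("wrist","T yellow",(275,118),(275.5,266),6,p)
seg("wrist","T green",(462.5,5),(429,179),6,p)
E
python3 -m inch '[{"gripper":1,"dx":-0.001,"dy":0,"dz":-0.04,"wx":0,"wy":0,"wz":0},{"gripper":1,"dx":-0.001,"dy":0,"dz":-0.08,"wx":0,"wy":0,"wz":0},{"gripper":1,"dx":-0.001,"dy":0,"dz":-0.12,"wx":0,"wy":0,"wz":0},{"gripper":0.6,"dx":-0.001,"dy":0,"dz":-0.15,"wx":0,"wy":0,"wz":0},{"gripper":0.4,"dx":-0.001,"dy":0,"dz":-0.165,"wx":0,"wy":0,"wz":0}]'
python3 -m inch '[{"gripper":0.2,"dx":0,"dy":0,"dz":0,"wx":0,"wy":0,"wz":0},{"gripper":0,"dx":0,"dy":0,"dz":0,"wx":0,"wy":0,"wz":0},{"gripper":0,"dx":0,"dy":0,"dz":0,"wx":0,"wy":0,"wz":0},{"gripper":0,"dx":0,"dy":0,"dz":0,"wx":0,"wy":0,"wz":0},{"gripper":0,"dx":0,"dy":0,"dz":0,"wx":0,"wy":0,"wz":0}]' 25
python3 -m inch '[{"gripper":0,"dx":0,"dy":0,"dz":0,"wx":0,"wy":0,"wz":0},{"gripper":0,"dx":0,"dy":0,"dz":0,"wx":0,"wy":0,"wz":0},{"gripper":0,"dx":0,"dy":0,"dz":0,"wx":0,"wy":0,"wz":0},{"gripper":0,"dx":0,"dy":0,"dz":0,"wx":0,"wy":0,"wz":0},{"gripper":0,"dx":0,"dy":0,"dz":0,"wx":0,"wy":0,"wz":0}]' 25
```

```text
R green mid [487.5 118.5] len 76.2 ang -13.9 r 502.0
T yellow mid [492.9 122.3] len 177.0 ang -13.5 r 508.0
T green mid [431.1 325.4] len 176.0 ang -17.1 r 540.0
clock: 8.22
eef_pos: [487.2, 119.0, 33.2]
eef_rot: [-3.14, -0.004, 2.899]
wrist_force: [-0.9, -0.2, 0.4]
finger_gap: 84.1
finger_force: 0.0
clock: 8.63
eef_pos: [489.7, 119.7, 38.2]
eef_rot: [3.141, 0.002, 2.9]
wrist_force: [0.3, -0.1, -0.6]
finger_gap: 50.6
finger_force: 0.0
clock: 9.05
eef_pos: [489.1, 119.7, 37.2]
eef_rot: [3.141, 0.0, 2.9]
wrist_force: [-0.8, 0.9, 3.7]
finger_gap: 27.4
finger_force: 24.9
```

```bash

python3 -m inch '[{"gripper":0,"dx":0,"dy":0,"dz":0.005,"wx":0,"wy":0,"wz":0},{"gripper":0,"dx":0,"dy":0,"dz":0.02,"wx":0,"wy":0,"wz":0},{"gripper":0,"dx":0,"dy":0,"dz":0.045,"wx":0,"wy":0,"wz":0},{"gripper":0,"dx":-0.003,"dy":0.01,"dz":0.065,"wx":0,"wy":0,"wz":0},{"gripper":0,"dx":-0.009,"dy":0.03,"dz":0.08,"wx":0,"wy":0,"wz":-1}]'
python3 -m inch '[{"gripper":0,"dx":-0.007,"dy":0.026,"dz":0,"wx":0,"wy":0,"wz":-0.5},{"gripper":0,"dx":-0.015,"dy":0.053,"dz":0,"wx":0,"wy":0,"wz":-1},{"gripper":0,"dx":-0.023,"dy":0.082,"dz":0,"wx":0,"wy":0,"wz":-1.5},{"gripper":0,"dx":-0.03,"dy":0.11,"dz":0,"wx":0,"wy":0,"wz":-2},{"gripper":0,"dx":-0.038,"dy":0.138,"dz":0,"wx":0,"wy":0,"wz":-2}]'
python3 -m inch '[{"gripper":0,"dx":-0.006,"dy":0.022,"dz":0,"wx":0,"wy":0,"wz":0},{"gripper":0,"dx":-0.01,"dy":0.035,"dz":0,"wx":0,"wy":0,"wz":0},{"gripper":0,"dx":-0.011,"dy":0.039,"dz":-0.01,"wx":0,"wy":0,"wz":0},{"gripper":0,"dx":-0.011,"dy":0.039,"dz":-0.025,"wx":0,"wy":0,"wz":0},{"gripper":0,"dx":-0.011,"dy":0.039,"dz":-0.035,"wx":0,"wy":0,"wz":0}]'
python3 -m inch '[{"gripper":0,"dx":0,"dy":0,"dz":-0.012,"wx":0,"wy":0,"wz":0},{"gripper":0,"dx":0,"dy":0,"dz":-0.022,"wx":0,"wy":0,"wz":0},{"gripper":0,"dx":0,"dy":0,"dz":-0.03,"wx":0,"wy":0,"wz":0},{"gripper":0,"dx":0,"dy":0,"dz":-0.036,"wx":0,"wy":0,"wz":0},{"gripper":0,"dx":0,"dy":0,"dz":-0.041,"wx":0,"wy":0,"wz":0}]'
```

```text
clock: 9.47
eef_pos: [480.5, 148.9, 118.8]
eef_rot: [3.141, 0.001, 2.881]
wrist_force: [0.3, 1.5, -1.7]
finger_gap: 28.0
finger_force: 24.9
clock: 9.88
eef_pos: [441.4, 288.9, 117.1]
eef_rot: [-3.141, -0.0, 2.847]
wrist_force: [0.5, -0.5, -2.2]
finger_gap: 28.0
finger_force: 24.9
clock: 10.3
eef_pos: [430.7, 325.8, 80.2]
eef_rot: [-3.14, -0.001, 2.847]
wrist_force: [-0.8, 0.4, -1.9]
finger_gap: 27.3
finger_force: 24.9
clock: 10.72
eef_pos: [431.1, 326.4, 40.3]
eef_rot: [-3.141, -0.0, 2.847]
wrist_force: [0.2, 0.8, -2.1]
finger_gap: 27.9
finger_force: 24.9
```

```bash

python3 -m inch '[{"gripper":0,"dx":0,"dy":0,"dz":-0.002,"wx":0,"wy":0,"wz":0},{"gripper":0,"dx":0,"dy":0,"dz":-0.004,"wx":0,"wy":0,"wz":0},{"gripper":0,"dx":0,"dy":0,"dz":-0.004,"wx":0,"wy":0,"wz":0},{"gripper":0,"dx":0,"dy":0,"dz":-0.004,"wx":0,"wy":0,"wz":0},{"gripper":0.35,"dx":0,"dy":0,"dz":-0.004,"wx":0,"wy":0,"wz":0}]'
python3 -m inch '[{"gripper":0.45,"dx":0,"dy":0,"dz":0,"wx":0,"wy":0,"wz":0},{"gripper":1,"dx":0,"dy":0,"dz":0,"wx":0,"wy":0,"wz":0},{"gripper":1,"dx":0,"dy":0,"dz":0,"wx":0,"wy":0,"wz":0},{"gripper":1,"dx":0,"dy":0,"dz":0.005,"wx":0,"wy":0,"wz":0},{"gripper":1,"dx":0,"dy":0,"dz":0.02,"wx":0,"wy":0,"wz":0}]'
python3 -m inch '[{"gripper":1,"dx":0,"dy":0,"dz":0.035,"wx":0,"wy":0,"wz":0},{"gripper":1,"dx":0,"dy":0,"dz":0.07,"wx":0,"wy":0,"wz":0},{"gripper":1,"dx":0,"dy":0,"dz":0.105,"wx":0,"wy":0,"wz":0},{"gripper":1,"dx":0,"dy":0,"dz":0.135,"wx":0,"wy":0,"wz":0},{"gripper":1,"dx":0,"dy":0,"dz":0.145,"wx":0,"wy":0,"wz":0}]'
python3 - <<'E'
from h import *
s=manip.read_state();print(s["joints"])
cv2.imwrite("pics/w5.png",manip.camera("wrist"))
E
```

```text
clock: 11.13
eef_pos: [431.2, 326.8, 37.3]
eef_rot: [3.141, 0.0, 2.847]
wrist_force: [0.8, -0.1, 0.2]
finger_gap: 31.3
finger_force: 0.0
clock: 11.55
eef_pos: [430.2, 326.1, 55.8]
eef_rot: [-3.139, -0.002, 2.847]
wrist_force: [0.2, 0.2, -0.5]
finger_gap: 62.5
finger_force: 0.0
clock: 11.97
eef_pos: [432.0, 327.3, 207.1]
eef_rot: [3.137, 0.004, 2.847]
wrist_force: [0.9, -0.2, 0.7]
finger_gap: 93.3
finger_force: 0.0
[ 5.80850715e-01  2.76789300e-01  1.54668968e+00 -1.75108747e-05
  1.31149322e+00 -6.95703199e-01]
```

View pics/w5.png

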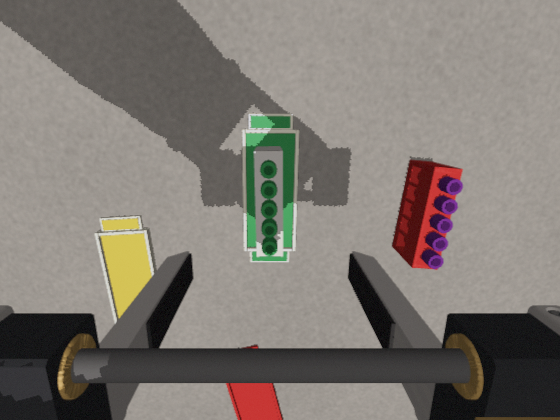

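The green rack now stands centred in the green tray, with caps from (269,169) to (269,245) and lips clear all round. Next is the yellow rack.

```bash

python3 -m inch '[{"gripper":1,"dx":0,"dy":-0.02,"dz":0,"wx":0,"wy":0,"wz":1},{"gripper":1,"dx":0,"dy":-0.055,"dz":0,"wx":0,"wy":0,"wz":2},{"gripper":1,"dx":0,"dy":-0.09,"dz":0,"wx":0,"wy":0,"wz":3},{"gripper":1,"dx":0,"dy":-0.125,"dz":0,"wx":0,"wy":0,"wz":4},{"gripper":1,"dx":0,"dy":-0.16,"dz":0,"wx":0,"wy":0,"wz":5}]'
python3 -m inch '[{"gripper":1,"dx":0,"dy":-0.036,"dz":0,"wx":0,"wy":0,"wz":1.5},{"gripper":1,"dx":0,"dy":-0.072,"dz":0,"wx":0,"wy":0,"wz":3},{"gripper":1,"dx":0,"dy":-0.108,"dz":0,"wx":0,"wy":0,"wz":4.5},{"gripper":1,"dx":0,"dy":-0.144,"dz":0,"wx":0,"wy":0,"wz":6},{"gripper":1,"dx":0,"dy":-0.18,"dz":0,"wx":0,"wy":0,"wz":7}]'
python3 -m inch '[{"gripper":1,"dx":0,"dy":-0.036,"dz":0,"wx":0,"wy":0,"wz":1.5},{"gripper":1,"dx":0,"dy":-0.072,"dz":0,"wx":0,"wy":0,"wz":3},{"gripper":1,"dx":0,"dy":-0.108,"dz":0,"wx":0,"wy":0,"wz":4.5},{"gripper":1,"dx":0,"dy":-0.144,"dz":0,"wx":0,"wy":0,"wz":6},{"gripper":1,"dx":0,"dy":-0.18,"dz":0,"wx":0,"wy":0,"wz":7}]'
python3 -m inch '[{"gripper":1,"dx":-0.002,"dy":-0.036,"dz":0,"wx":0,"wy":0,"wz":1.5},{"gripper":1,"dx":-0.003,"dy":-0.072,"dz":0,"wx":0,"wy":0,"wz":3},{"gripper":1,"dx":-0.004,"dy":-0.108,"dz":0,"wx":0,"wy":0,"wz":4.5},{"gripper":1,"dx":-0.005,"dy":-0.14,"dz":0,"wx":0,"wy":0,"wz":6},{"gripper":1,"dx":-0.005,"dy":-0.16,"dz":0,"wx":0,"wy":0,"wz":6}]'
python3 -m inch '[{"gripper":1,"dx":0,"dy":-0.011,"dz":0,"wx":0,"wy":0,"wz":0},{"gripper":1,"dx":0,"dy":-0.011,"dz":0,"wx":0,"wy":0,"wz":0},{"gripper":1,"dx":0,"dy":-0.011,"dz":0,"wx":0,"wy":0,"wz":0},{"gripper":1,"dx":0,"dy":-0.011,"dz":0,"wx":0,"wy":0,"wz":0},{"gripper":1,"dx":0,"dy":-0.011,"dz":0,"wx":0,"wy":0,"wz":0}]'
python3 - <<'E'
from h import *
s=manip.read_state();print(s["eef_pos"],s["eef_rot"],s["joints"])
cv2.imwrite("pics/w6.png",manip.camera("wrist"))
E
```

```text
clock: 12.43
eef_pos: [430.1, 165.1, 200.6]
eef_rot: [-3.141, -0.002, 2.936]
wrist_force: [0.4, -0.8, 0.7]
finger_gap: 93.7
finger_force: 0.0
clock: 12.85
eef_pos: [430.1, -15.0, 200.8]
eef_rot: [3.142, -0.001, 3.058]
wrist_force: [0.3, 0.0, 0.5]
finger_gap: 94.0
finger_force: 0.0
clock: 13.27
eef_pos: [430.2, -195.0, 200.7]
eef_rot: [3.141, -0.001, -3.103]
wrist_force: [0.4, 0.1, 1.3]
finger_gap: 94.1
finger_force: 0.0
clock: 13.68
eef_pos: [424.9, -355.8, 200.1]
eef_rot: [3.14, -0.002, -2.999]
wrist_force: [0.0, 0.7, -0.1]
finger_gap: 93.8
finger_force: 0.0
clock: 14.1
eef_pos: [426.3, -363.2, 202.1]
eef_rot: [3.142, 0.0, -2.998]
wrist_force: [0.3, 1.0, -0.2]
finger_gap: 93.8
finger_force: 0.0
[ 426.30433831 -363.1549634   202.05782944] [ 3.14158087e+00  1.41396670e-04 -2.99831912e+00] [-7.71037176e-01  3.24846764e-01  1.49637365e+00  1.23037457e-04
  1.32029528e+00 -2.48513753e+00]
```

View pics/w6.png

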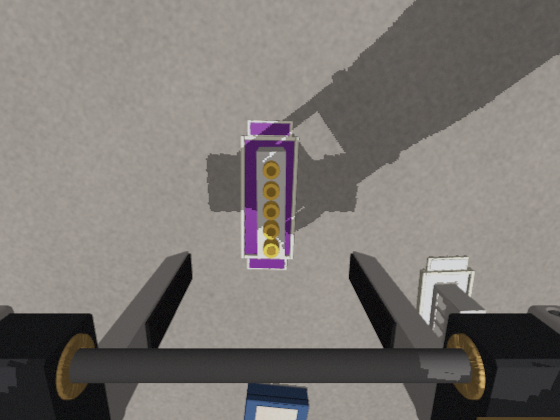

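Yellow caps run from (271,171) to (271,248), centred under the gripper. The purple tray's ends are at (270,121) and (267,269). I'll grasp it.

```bash
python3 - <<'E'
from h import *
p=([426.3,-363.2,202.1],[3.1416,0,-2.9983])
seg("wrist","R yellow",(271,171),(271,248),83,p)
seg("wrist","T purple",(270,121),(267.5,269),6,p)
E
python3 -m inch '[{"gripper":1,"dx":-0.001,"dy":0,"dz":-0.04,"wx":0,"wy":0,"wz":0},{"gripper":1,"dx":-0.001,"dy":0,"dz":-0.08,"wx":0,"wy":0,"wz":0},{"gripper":1,"dx":-0.001,"dy":0,"dz":-0.12,"wx":0,"wy":0,"wz":0},{"gripper":0.6,"dx":-0.001,"dy":0,"dz":-0.15,"wx":0,"wy":0,"wz":0},{"gripper":0.4,"dx":-0.001,"dy":0,"dz":-0.165,"wx":0,"wy":0,"wz":0}]'
python3 -m inch '[{"gripper":0.2,"dx":0,"dy":0,"dz":0,"wx":0,"wy":0,"wz":0},{"gripper":0,"dx":0,"dy":0,"dz":0,"wx":0,"wy":0,"wz":0},{"gripper":0,"dx":0,"dy":0,"dz":0,"wx":0,"wy":0,"wz":0},{"gripper":0,"dx":0,"dy":0,"dz":0,"wx":0,"wy":0,"wz":0},{"gripper":0,"dx":0,"dy":0,"dz":0,"wx":0,"wy":0,"wz":0}]' 25
python3 -m inch '[{"gripper":0,"dx":0,"dy":0,"dz":0,"wx":0,"wy":0,"wz":0},{"gripper":0,"dx":0,"dy":0,"dz":0,"wx":0,"wy":0,"wz":0},{"gripper":0,"dx":0,"dy":0,"dz":0,"wx":0,"wy":0,"wz":0},{"gripper":0,"dx":0,"dy":0,"dz":0,"wx":0,"wy":0,"wz":0},{"gripper":0,"dx":0,"dy":0,"dz":0,"wx":0,"wy":0,"wz":0}]' 25
```

```text
R yellow mid [ 423.8 -364.3] len 75.3 ang 8.2 r 559.0
T purple mid [ 431.5 -365.9] len 178.0 ang 7.2 r 566.0
clock: 14.57
eef_pos: [423.9, -362.4, 33.3]
eef_rot: [3.138, -0.003, -2.999]
wrist_force: [-0.1, 0.2, -0.2]
finger_gap: 83.7
finger_force: 0.0
clock: 14.98
eef_pos: [425.5, -364.7, 38.4]
eef_rot: [-3.14, 0.001, -2.999]
wrist_force: [-0.3, -0.1, -0.3]
finger_gap: 50.6
finger_force: 0.0
clock: 15.4
eef_pos: [425.0, -364.4, 37.2]
eef_rot: [-3.141, 0.0, -3.0]
wrist_force: [-0.7, 1.3, 3.8]
finger_gap: 27.9
finger_force: 24.9
```

```bash

python3 -m inch '[{"gripper":0,"dx":0,"dy":0,"dz":0.005,"wx":0,"wy":0,"wz":0},{"gripper":0,"dx":0,"dy":0,"dz":0.025,"wx":0,"wy":0,"wz":0},{"gripper":0,"dx":0,"dy":0,"dz":0.055,"wx":0,"wy":0,"wz":0},{"gripper":0,"dx":0,"dy":0,"dz":0.09,"wx":0,"wy":0,"wz":0},{"gripper":0,"dx":0.002,"dy":0.015,"dz":0.12,"wx":0,"wy":0,"wz":-0.5}]'
python3 -m inch '[{"gripper":0,"dx":0.004,"dy":0.025,"dz":0.015,"wx":0,"wy":0,"wz":-1},{"gripper":0,"dx":0.008,"dy":0.053,"dz":0.02,"wx":0,"wy":0,"wz":-2},{"gripper":0,"dx":0.012,"dy":0.082,"dz":0.02,"wx":0,"wy":0,"wz":-3.5},{"gripper":0,"dx":0.016,"dy":0.11,"dz":0.02,"wx":0,"wy":0,"wz":-5},{"gripper":0,"dx":0.02,"dy":0.138,"dz":0.02,"wx":0,"wy":0,"wz":-6}]'
python3 -m inch '[{"gripper":0,"dx":0.004,"dy":0.028,"dz":0,"wx":0,"wy":0,"wz":-1},{"gripper":0,"dx":0.008,"dy":0.057,"dz":0,"wx":0,"wy":0,"wz":-2.5},{"gripper":0,"dx":0.012,"dy":0.086,"dz":0,"wx":0,"wy":0,"wz":-4},{"gripper":0,"dx":0.016,"dy":0.115,"dz":0,"wx":0,"wy":0,"wz":-6},{"gripper":0,"dx":0.02,"dy":0.144,"dz":0,"wx":0,"wy":0,"wz":-7}]'
python3 -m inch '[{"gripper":0,"dx":0.004,"dy":0.028,"dz":0,"wx":0,"wy":0,"wz":-1},{"gripper":0,"dx":0.008,"dy":0.057,"dz":0,"wx":0,"wy":0,"wz":-2.5},{"gripper":0,"dx":0.012,"dy":0.086,"dz":0,"wx":0,"wy":0,"wz":-4},{"gripper":0,"dx":0.016,"dy":0.115,"dz":0,"wx":0,"wy":0,"wz":-6},{"gripper":0,"dx":0.02,"dy":0.144,"dz":0,"wx":0,"wy":0,"wz":-7}]'
python3 -m inch '[{"gripper":0,"dx":0.004,"dy":0.025,"dz":-0.01,"wx":0,"wy":0,"wz":-1},{"gripper":0,"dx":0.007,"dy":0.042,"dz":-0.03,"wx":0,"wy":0,"wz":-1},{"gripper":0,"dx":0.007,"dy":0.046,"dz":-0.055,"wx":0,"wy":0,"wz":-1},{"gripper":0,"dx":0.007,"dy":0.046,"dz":-0.08,"wx":0,"wy":0,"wz":-1},{"gripper":0,"dx":0.007,"dy":0.046,"dz":-0.1,"wx":0,"wy":0,"wz":-1}]'
```

```text
clock: 15.82
eef_pos: [426.6, -350.6, 159.0]
eef_rot: [-3.141, 0.0, -3.01]
wrist_force: [0.4, -0.4, -1.2]
finger_gap: 27.8
finger_force: 24.9
clock: 16.23
eef_pos: [446.9, -210.0, 177.2]
eef_rot: [-3.141, 0.0, -3.115]
wrist_force: [0.3, -0.1, -2.3]
finger_gap: 28.2
finger_force: 24.9
clock: 16.65
eef_pos: [466.9, -66.0, 177.2]
eef_rot: [-3.142, 0.0, 3.046]
wrist_force: [-0.0, 0.2, -0.8]
finger_gap: 28.0
finger_force: 24.9
clock: 17.07
eef_pos: [486.8, 78.1, 177.2]
eef_rot: [-3.142, 0.0, 2.924]
wrist_force: [0.3, -0.8, -1.6]
finger_gap: 28.2
finger_force: 24.9
clock: 17.48
eef_pos: [493.3, 123.0, 75.3]
eef_rot: [-3.141, -0.001, 2.909]
wrist_force: [0.4, -0.1, -1.2]
finger_gap: 28.1
finger_force: 24.9
```

```bash

python3 -m inch '[{"gripper":0,"dx":0,"dy":0,"dz":-0.012,"wx":0,"wy":0,"wz":0},{"gripper":0,"dx":0,"dy":0,"dz":-0.022,"wx":0,"wy":0,"wz":0},{"gripper":0,"dx":0,"dy":0,"dz":-0.029,"wx":0,"wy":0,"wz":0},{"gripper":0,"dx":0,"dy":0,"dz":-0.033,"wx":0,"wy":0,"wz":0},{"gripper":0,"dx":0,"dy":0,"dz":-0.036,"wx":0,"wy":0,"wz":0}]'
python3 -m inch '[{"gripper":0,"dx":0,"dy":0,"dz":-0.002,"wx":0,"wy":0,"wz":0},{"gripper":0,"dx":0,"dy":0,"dz":-0.004,"wx":0,"wy":0,"wz":0},{"gripper":0,"dx":0,"dy":0,"dz":-0.004,"wx":0,"wy":0,"wz":0},{"gripper":0,"dx":0,"dy":0,"dz":-0.004,"wx":0,"wy":0,"wz":0},{"gripper":0.35,"dx":0,"dy":0,"dz":-0.004,"wx":0,"wy":0,"wz":0}]'
python3 -m inch '[{"gripper":0.45,"dx":0,"dy":0,"dz":0,"wx":0,"wy":0,"wz":0},{"gripper":1,"dx":0,"dy":0,"dz":0,"wx":0,"wy":0,"wz":0},{"gripper":1,"dx":0,"dy":0,"dz":0,"wx":0,"wy":0,"wz":0},{"gripper":1,"dx":0,"dy":0,"dz":0.005,"wx":0,"wy":0,"wz":0},{"gripper":1,"dx":0,"dy":0,"dz":0.02,"wx":0,"wy":0,"wz":0}]'
python3 -m inch '[{"gripper":1,"dx":0,"dy":0,"dz":0.035,"wx":0,"wy":0,"wz":0},{"gripper":1,"dx":0,"dy":0,"dz":0.07,"wx":0,"wy":0,"wz":0},{"gripper":1,"dx":0,"dy":0,"dz":0.105,"wx":0,"wy":0,"wz":0},{"gripper":1,"dx":0,"dy":0,"dz":0.135,"wx":0,"wy":0,"wz":0},{"gripper":1,"dx":0,"dy":0,"dz":0.145,"wx":0,"wy":0,"wz":0}]'
```

```text
clock: 17.9
eef_pos: [494.2, 122.6, 41.0]
eef_rot: [3.141, 0.0, 2.908]
wrist_force: [-0.8, -0.8, -1.5]
finger_gap: 27.7
finger_force: 24.9
clock: 18.32
eef_pos: [494.2, 122.7, 37.3]
eef_rot: [3.141, 0.001, 2.908]
wrist_force: [0.6, -0.2, -0.7]
finger_gap: 31.1
finger_force: 0.0
clock: 18.73
eef_pos: [493.0, 122.5, 55.9]
eef_rot: [-3.14, -0.003, 2.908]
wrist_force: [0.2, 0.4, -0.5]
finger_gap: 62.6
finger_force: 0.0
clock: 19.15
eef_pos: [495.2, 122.9, 207.0]
eef_rot: [3.139, 0.006, 2.908]
wrist_force: [-0.1, 0.0, 0.4]
finger_gap: 93.2
finger_force: 0.0
```

```bash

python3 -m inch '[{"gripper":1,"dx":0.006,"dy":-0.02,"dz":0,"wx":0,"wy":0,"wz":2},{"gripper":1,"dx":0.014,"dy":-0.05,"dz":0,"wx":0,"wy":0,"wz":5},{"gripper":1,"dx":0.023,"dy":-0.08,"dz":0,"wx":0,"wy":0,"wz":8},{"gripper":1,"dx":0.032,"dy":-0.11,"dz":0,"wx":0,"wy":0,"wz":11},{"gripper":1,"dx":0.04,"dy":-0.14,"dz":0,"wx":0,"wy":0,"wz":14}]'
python3 -m inch '[{"gripper":1,"dx":0.009,"dy":-0.03,"dz":0,"wx":0,"wy":0,"wz":3},{"gripper":1,"dx":0.018,"dy":-0.06,"dz":0,"wx":0,"wy":0,"wz":6},{"gripper":1,"dx":0.025,"dy":-0.085,"dz":0,"wx":0,"wy":0,"wz":8.5},{"gripper":1,"dx":0.029,"dy":-0.1,"dz":0,"wx":0,"wy":0,"wz":9.5},{"gripper":1,"dx":0.029,"dy":-0.1,"dz":0,"wx":0,"wy":0,"wz":9.5}]'
python3 - <<'E'
from h import *
s=manip.read_state();print(s["eef_pos"],s["eef_rot"])
a=manip.camera("wrist");b=manip.camera("top")[215:315,165:295]
cv2.imwrite("pics/w7.png",np.hstack([a[:300,100:460],cv2.resize(b,(390,300),interpolation=cv2.INTER_CUBIC)]))
E
```

```text
clock: 19.57
eef_pos: [534.1, -18.7, 201.6]
eef_rot: [3.142, -0.0, -3.128]
wrist_force: [0.3, 0.6, 0.4]
finger_gap: 94.1
finger_force: 0.0
clock: 19.98
eef_pos: [563.0, -119.9, 201.1]
eef_rot: [3.141, -0.001, -2.966]
wrist_force: [-0.0, -0.1, -0.1]
finger_gap: 94.1
finger_force: 0.0
[ 563.02509703 -119.93206914  201.09116508] [ 3.14143238e+00 -1.07698759e-03 -2.96635075e+00]
```

View pics/w7.png

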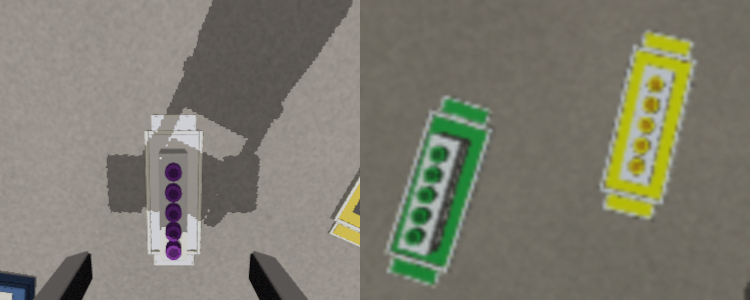

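Both placed racks sit inside their trays. The purple caps, at (273,172) to (273,250) in the full frame, are centred under the gripper. I'll grasp them and carry the rack to the purple tray.

```bash

python3 -m inch '[{"gripper":1,"dx":0,"dy":0,"dz":-0.04,"wx":0,"wy":0,"wz":0},{"gripper":1,"dx":0,"dy":0,"dz":-0.08,"wx":0,"wy":0,"wz":0},{"gripper":1,"dx":0,"dy":0,"dz":-0.12,"wx":0,"wy":0,"wz":0},{"gripper":0.6,"dx":0,"dy":0,"dz":-0.15,"wx":0,"wy":0,"wz":0},{"gripper":0.4,"dx":0,"dy":0,"dz":-0.165,"wx":0,"wy":0,"wz":0}]'
python3 -m inch '[{"gripper":0.2,"dx":0,"dy":0,"dz":0,"wx":0,"wy":0,"wz":0},{"gripper":0,"dx":0,"dy":0,"dz":0,"wx":0,"wy":0,"wz":0},{"gripper":0,"dx":0,"dy":0,"dz":0,"wx":0,"wy":0,"wz":0},{"gripper":0,"dx":0,"dy":0,"dz":0,"wx":0,"wy":0,"wz":0},{"gripper":0,"dx":0,"dy":0,"dz":0,"wx":0,"wy":0,"wz":0}]' 25
python3 -m inch '[{"gripper":0,"dx":0,"dy":0,"dz":0,"wx":0,"wy":0,"wz":0},{"gripper":0,"dx":0,"dy":0,"dz":0,"wx":0,"wy":0,"wz":0},{"gripper":0,"dx":0,"dy":0,"dz":0,"wx":0,"wy":0,"wz":0},{"gripper":0,"dx":0,"dy":0,"dz":0,"wx":0,"wy":0,"wz":0},{"gripper":0,"dx":0,"dy":0,"dz":0,"wx":0,"wy":0,"wz":0}]' 25
```

```text
clock: 20.5
eef_pos: [560.9, -115.4, 33.0]
eef_rot: [3.139, -0.005, -2.964]
wrist_force: [0.0, -0.1, -1.6]
finger_gap: 84.1
finger_force: 0.0
clock: 20.92
eef_pos: [563.6, -117.3, 38.4]
eef_rot: [-3.141, 0.002, -2.965]
wrist_force: [0.0, 0.7, 0.2]
finger_gap: 50.4
finger_force: 0.0
clock: 21.33
eef_pos: [563.1, -117.4, 37.1]
eef_rot: [-3.142, 0.0, -2.965]
wrist_force: [-0.8, 0.3, 3.5]
finger_gap: 27.7
finger_force: 25.0
```

```bash

python3 -m inch '[{"gripper":0,"dx":0,"dy":0,"dz":0.005,"wx":0,"wy":0,"wz":0},{"gripper":0,"dx":0,"dy":0,"dz":0.02,"wx":0,"wy":0,"wz":0},{"gripper":0,"dx":0,"dy":0,"dz":0.045,"wx":0,"wy":0,"wz":0},{"gripper":0,"dx":-0.005,"dy":-0.01,"dz":0.065,"wx":0,"wy":0,"wz":0},{"gripper":0,"dx":-0.015,"dy":-0.029,"dz":0.08,"wx":0,"wy":0,"wz":0}]'
python3 -m inch '[{"gripper":0,"dx":-0.013,"dy":-0.025,"dz":0,"wx":0,"wy":0,"wz":-0.5},{"gripper":0,"dx":-0.026,"dy":-0.05,"dz":0,"wx":0,"wy":0,"wz":-1},{"gripper":0,"dx":-0.039,"dy":-0.075,"dz":0,"wx":0,"wy":0,"wz":-1.5},{"gripper":0,"dx":-0.053,"dy":-0.1,"dz":0,"wx":0,"wy":0,"wz":-2},{"gripper":0,"dx":-0.066,"dy":-0.125,"dz":0,"wx":0,"wy":0,"wz":-2.5}]'
python3 -m inch '[{"gripper":0,"dx":-0.013,"dy":-0.025,"dz":0,"wx":0,"wy":0,"wz":-0.5},{"gripper":0,"dx":-0.026,"dy":-0.05,"dz":0,"wx":0,"wy":0,"wz":-0.5},{"gripper":0,"dx":-0.039,"dy":-0.074,"dz":0,"wx":0,"wy":0,"wz":-0.5},{"gripper":0,"dx":-0.047,"dy":-0.09,"dz":0,"wx":0,"wy":0,"wz":-0.5},{"gripper":0,"dx":-0.0495,"dy":-0.094,"dz":-0.005,"wx":0,"wy":0,"wz":-0.5}]'
python3 -m inch '[{"gripper":0,"dx":0,"dy":0,"dz":-0.015,"wx":0,"wy":0,"wz":0},{"gripper":0,"dx":0,"dy":0,"dz":-0.03,"wx":0,"wy":0,"wz":0},{"gripper":0,"dx":0,"dy":0,"dz":-0.045,"wx":0,"wy":0,"wz":0},{"gripper":0,"dx":0,"dy":0,"dz":-0.055,"wx":0,"wy":0,"wz":0},{"gripper":0,"dx":0,"dy":0,"dz":-0.06,"wx":0,"wy":0,"wz":0}]'
```

```text
clock: 21.75
eef_pos: [548.7, -145.6, 118.9]
eef_rot: [-3.141, 0.001, -2.963]
wrist_force: [0.1, -0.3, -2.1]
finger_gap: 28.1
finger_force: 25.0
clock: 22.17
eef_pos: [481.0, -272.4, 117.2]
eef_rot: [3.142, -0.0, -3.009]
wrist_force: [1.1, 0.8, -0.9]
finger_gap: 27.9
finger_force: 25.0
clock: 22.58
eef_pos: [431.4, -367.8, 112.8]
eef_rot: [-3.14, 0.001, -3.019]
wrist_force: [0.5, -0.7, -0.5]
finger_gap: 27.9
finger_force: 25.0
clock: 23.0
eef_pos: [432.3, -364.4, 50.5]
eef_rot: [3.14, -0.001, -3.017]
wrist_force: [0.0, -0.0, -1.1]
finger_gap: 27.6
finger_force: 25.0
```

Commanded height is now 15 mm above the floor position. I'll lower the rest and release.

```bash

python3 -m inch '[{"gripper":0,"dx":0,"dy":0,"dz":-0.004,"wx":0,"wy":0,"wz":0},{"gripper":0,"dx":0,"dy":0,"dz":-0.007,"wx":0,"wy":0,"wz":0},{"gripper":0,"dx":0,"dy":0,"dz":-0.01,"wx":0,"wy":0,"wz":0},{"gripper":0,"dx":0,"dy":0,"dz":-0.012,"wx":0,"wy":0,"wz":0},{"gripper":0,"dx":0,"dy":0,"dz":-0.013,"wx":0,"wy":0,"wz":0}]'
python3 -m inch '[{"gripper":0,"dx":0,"dy":0,"dz":-0.001,"wx":0,"wy":0,"wz":0},{"gripper":0,"dx":0,"dy":0,"dz":-0.002,"wx":0,"wy":0,"wz":0},{"gripper":0,"dx":0,"dy":0,"dz":-0.002,"wx":0,"wy":0,"wz":0},{"gripper":0,"dx":0,"dy":0,"dz":-0.002,"wx":0,"wy":0,"wz":0},{"gripper":0.35,"dx":0,"dy":0,"dz":-0.002,"wx":0,"wy":0,"wz":0}]'
python3 -m inch '[{"gripper":0.45,"dx":0,"dy":0,"dz":0,"wx":0,"wy":0,"wz":0},{"gripper":1,"dx":0,"dy":0,"dz":0,"wx":0,"wy":0,"wz":0},{"gripper":1,"dx":0,"dy":0,"dz":0,"wx":0,"wy":0,"wz":0},{"gripper":1,"dx":0,"dy":0,"dz":0.005,"wx":0,"wy":0,"wz":0},{"gripper":1,"dx":0,"dy":0,"dz":0.02,"wx":0,"wy":0,"wz":0}]'
python3 -m inch '[{"gripper":1,"dx":0,"dy":0,"dz":0.035,"wx":0,"wy":0,"wz":0},{"gripper":1,"dx":0,"dy":0,"dz":0.07,"wx":0,"wy":0,"wz":0},{"gripper":1,"dx":0,"dy":0,"dz":0.105,"wx":0,"wy":0,"wz":0},{"gripper":1,"dx":0,"dy":0,"dz":0.135,"wx":0,"wy":0,"wz":0},{"gripper":1,"dx":0,"dy":0,"dz":0.145,"wx":0,"wy":0,"wz":0}]'
python3 - <<'E'
from h import *
a=manip.camera("wrist");b=manip.camera("scene")[120:300,80:460]
cv2.imwrite("pics/w8.png",np.hstack([a[:300,100:460],cv2.resize(b,(440,208))[:300] if 0 else cv2.copyMakeBorder(cv2.resize(b,(440,208)),0,92,0,0,0)]))
E
```

```text
clock: 23.42
eef_pos: [432.6, -365.4, 39.0]
eef_rot: [-3.141, 0.0, -3.017]
wrist_force: [-0.2, 0.4, -1.6]
finger_gap: 27.9
finger_force: 25.0
clock: 23.83
eef_pos: [432.6, -365.4, 37.1]
eef_rot: [-3.141, 0.0, -3.017]
wrist_force: [-0.4, -0.2, 0.4]
finger_gap: 31.2
finger_force: 0.0
clock: 24.25
eef_pos: [431.7, -364.6, 55.7]
eef_rot: [3.139, -0.002, -3.017]
wrist_force: [-0.3, -0.4, 0.9]
finger_gap: 62.6
finger_force: 0.0
clock: 24.67
eef_pos: [433.4, -366.2, 207.3]
eef_rot: [-3.136, 0.004, -3.017]
wrist_force: [0.7, 1.0, 1.1]
finger_gap: 93.6
finger_force: 0.0
```

View pics/w8.png

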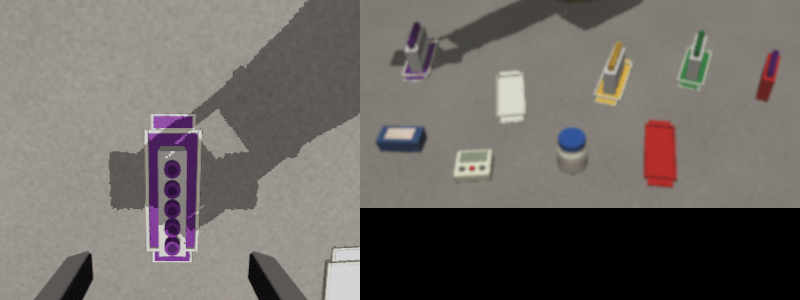

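All three racks stand upright and centred on their own trays. The jar, slide box and timer are where they were, and the gripper is clear, so I'm handing in.

```bash
python3 -c "
from cell import manip
print(manip.sign_off())"
```

```text
the job is handed in; nothing more can be done
None
```

The purple, green and yellow racks each stand upright and released in the tray of their cap colour; the jar, slide box and timer look unmoved in the last picture. I handed the job in at about 25 s of robot time; the sign-off returned no verdict.

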